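# Fold the wide recipe stand flat

## Task

Two ratchet recipe stands are propped up on the worktop to the right of the hob. Fold away the wider one: raise its board by the steel grip through its remaining notches and past the top, until the pawl tips back and lets go, then lower the board gently all the way down flat and let go of it. Leave the narrow stand propped as it is.

Things in the scene. Friction and masses are not known exactly. Their poses are not given: they have to be found in the camera images.
- wide_stand_hinge (a point): Middle of the wide stand's hinge, 62 mm above the worktop; frame fixed. Axes: x level from the hinge to where the board's free end lies when flat (away from the robot), y along the hinge, z up. Wooden board 160 mm wide (y), 8 thick, reaching 142 from the hinge, low ledge at the hinge. On its +y side: steel quarter disc with notch pins and a brass pawl. Dark steel frame below.
- wide_stand_grip (a point): Centre of the wide board's steel grip: round bar, diameter 16 mm, 24 long along the hinge (y), on a neck 8 wide, 30 beyond the board's free edge, 172 from the hinge. At board angle a: hinge + 172 cos a along stand x, + 172 sin a up (62 above worktop when flat). Pinch it from above across its flat ends, fingers closing along y; it turns between the pads, so the gripper can stay pointing down.
- wide_stand_board (a joint): Angle of the wide board, rad: 0 flat, grows as raised, stop at 1.6 (just past upright). About 0.3 kg, hinge lightly damped: falls if not held or propped. Notches hold it at about 0.35, 0.7, 1.05; it starts resting in the first or second. Raised to about 1.3 it knocks the pawl over backwards (1.4 to 1.55 is surely enough); then nothing holds it up.
- wide_stand_pawl (a joint): Angle of the wide stand's brass pawl (bar 10 mm thick, 43 long, standing on the frame beside the board), rad: -0.1 to -0.17 while it leans against the notch pins and props the board; about +0.49 once tipped over backwards, where it stays by its own weight and lets the board down.
- narrow_stand_board (a joint): Board angle, rad, of the other, narrow recipe stand (board 100 mm wide and 105 long, otherwise the same make), farther back on the worktop: 0 flat, grows as raised. It rests in its middle notch at about 0.7 and is to be left so.

How it is judged:
On the way:
1. the wide board is raised past its last notch and its pawl has tipped over backwards (value of joint wide_stand_board above 1.2 rad and value of joint wide_stand_pawl above 0.3 rad), for 0.1 s.
At the end, for the whole second after the job is handed in: The wide board lies flat (within 0.06 rad, which is 10 mm at its grip), and the narrow stand's board is still in its middle notch (0.58 to 0.8 rad) (value of joint wide_stand_board below 0.06 rad and value of joint narrow_stand_board between 0.58 and 0.8 rad); the robot touches nothing.
It fails at once if the wide board is dropped: below 0.3 rad it falls faster than 2 rad/s (value of joint wide_stand_board below 0.3 rad and velocity of joint wide_stand_board below -2 rad/s).
It fails at once if the narrow stand's board is moved out of its notch (value of joint narrow_stand_board below 0.5 rad or value of joint narrow_stand_board above 0.9 rad).
It also fails if it takes over 35 s, if anything falls off the work surface, if the arm or the gripper's body presses on something with over 40 N, if the wrist force passes 120 N, or if a joint passes its speed limit or range.

## Robot

A 6-joint arm with a two-finger parallel gripper is mounted at the origin on a cart in front of the work surface, level with it; the furniture and walls round the work are solid. World frame = base frame: x ahead of the robot, y to its left, z up, the work surface at z = 0. Lengths are in m, angles in rad, forces in N, time in s.
With the tool pointing down it reaches from about 0.375 to 0.9 m from the base axis. Payload 3.1 kg.
Tool frame: the origin (TCP) lies on the centre line of the jaws, within the pads' length; the fingertips stand 8 mm ahead of it and the grasp point (between the pads) lies 11 mm behind it (robot.tip_extent is the distance from the TCP to the fingertips, in m); y points along the fingers, z is the direction in which the jaws open and shut, and the axes are right-handed (so a half turn about y gives the same grasp; the last joint's range is limited). The gripper opens to 87 mm and grips with 3 to 60 N. Pads are 19 mm wide; open, the fingers measure 117 mm over their backs; the gripper's body (75 mm by 190 mm) begins 51 mm behind the grasp point.
Start: joints at [-1.498, 0.527, 1.433, -0, 1.181, -0.178], TCP at [0.155, -0.605, 0.231] pointing down, gripper open.
Joint ranges: [-3.08, 3.08], [-0.75, 2.2], [0.22, 2.44], [-1.43, 4.57], [0, 2.65], [-2.85, 2.85]. Speed limits (rad/s): [2.79, 2.79, 3.14, 3.14, 3.14, 3.14].

## Interface

Orientations are given as a unit quaternion [x, y, z, w].
In Python, from rig import robot gives the robot as it stands.
- The arm moves only by the shell command python3 -m crank 'ROWS' [FORCE]. ROWS is JSON, a list that holds one entry, the list of rows, each a list of 7 numbers: the turn, a rotation vector about the tool's x, y, z in degrees, then the shift along the tool's x, y, z in m, then the opening in per cent of the stroke, from 0 (shut) to 100 (fully open). In form: [[[ax, ay, az, dx, dy, dz, gripper], ...]]. A call has exactly 5 rows; each row shifts and turns the commanded pose from where the row before left it, along the tool's axes as they then stand; what a row does not reach is not made up. A row lasts 1/8 s, in which the tool goes at most 62.5 mm and 10.7 degrees, less where a joint would pass 70% of its speed; a pose out of reach is approached as far as the arm can. A call with a gripper value outside its range is refused whole. The fingers move at their own pace and stop on an object; FORCE is the grip in N (left out, the last holds). Time passes only in rows, so rows that do not move let the fingers close, or fill a call up. It gives the time, the measured TCP pose, the force and the opening at its end, in the units of the state.
- robot.get_obs(): the state, without advancing time (a new reading comes with each control period).
- robot.camera(name): name is "side" or "top" or "wrist"; returns a dict with "img" (384x512x3 uint8, red, green, blue), "K" (3x3 intrinsics, pixels), "dist_coeffs" ([k1, k2, p1, p2, k3] as OpenCV has them; the pictures are not rectified), "R" (3x3) and "t" (3): a world point X has camera coordinates R X + t; the wrist camera has in their place "T_tool_cam" (4x4, takes a point from camera to tool coordinates, whose origin is the TCP and whose axes are the tool frame's). Camera axes: x right, y down, z forward; pixel columns grow to the right and rows downward; lengths in m; the calibration is good to about 2 mm. A picture is of the moment at which its call begins: read the wrist's pose just before it. There is no depth.
- robot.hand_in(): hands the job in, once; it reports no verdict.
Trained networks look in a picture, given as the dict that the camera call returned (one of the last four; its "shot" number tells which), for a name from the list of things; names that differ only in an ending like _2 or _b are one class to them, and where a whole thing is asked for, a point or a joint stands for the part that bears it (a point fixed in the world has none). Each returns a list of dicts, best first, with "conf" (0 to 1); they miss things now and then, are a little off and sometimes report something else, mostly with a low value. They report only what shows in the picture. A call takes as long as a camera call.
- robot.spot_in(picture, thing): "at" ([row, column] in pixels, amid what is visible of it).
The state is a dict: "time": time; "q": joint angles; "joint_velocities": joint speeds; "joint_torque": joint torques, N m; "position": TCP position; "tool_rot": TCP orientation; "ft_force": force on the tool from outside, world axes, zero at the start; "moment": the same for the moment, N m; "grip_width": finger opening in m.
Only numpy, scipy, OpenCV 4.12 (cv2) and the standard library are available. Lean on these libraries where they do the work, as an engineer would, in place of code of your own. Each camera call takes 0.05 s, during which the arm holds its last target.

## Working session

There is one attempt and no reset: what is moved stays moved. The work goes in short steps, Python scripts to look and compute and a shell command to move; the robot and the scene stay as the last step left them, time stands still between calls to the robot, and variables do not carry over. Pictures are saved under pics/ and viewed, and the job is handed in when it is done.

```bash
ls; mkdir -p pics; cat > h.py <<'E'
import numpy as np, cv2, json
from rig import robot
def save(c,n): cv2.imwrite('pics/'+n,c['img'][:,:,::-1])
E
python3 - <<'E'
from h import *
o=robot.get_obs(); print({k:np.round(v,3) for k,v in o.items()})
for n in ['side','top','wrist']:
    c=robot.camera(n); save(c,n+'0.png')
    if n!='wrist': print(n,(-c['R'].T@c['t']).round(3),c['K'].round(1).tolist(), c['dist_coeffs'])
    else: print(c['T_tool_cam'])
    for t in ['wide_stand_grip','wide_stand_board','wide_stand_pawl','narrow_stand_board','wide_stand_hinge']:
        try: print(n,t,[(np.round(d['at'],1).tolist(),round(d['conf'],2)) for d in robot.spot_in(c,t)])
        except Exception as e: print(t,e)
E
```

```text
pics
{'time': np.float64(0.0), 'q': array([-1.499,  0.528,  1.434, -0.   ,  1.181, -0.179]), 'joint_velocities': array([ 0.001, -0.002,  0.   ,  0.001,  0.   , -0.001]), 'joint_torque': array([-2.0000e-03, -4.4004e+01, -1.7659e+01,  6.3000e-02,  5.8000e-02,
       -0.0000e+00]), 'position': array([ 0.155, -0.605,  0.23 ]), 'tool_rot': array([-0.088,  0.702, -0.701,  0.088]), 'ft_force': array([-0.848,  1.754, -0.02 ]), 'moment': array([ 0.004,  0.009, -0.025]), 'grip_width': np.float64(0.087)}
side [0.277 0.327 0.611] [[366.4, 0.0, 251.7], [0.0, 366.4, 189.9], [0.0, 0.0, 1.0]] [0.01593777 0.         0.         0.         0.        ]
side wide_stand_grip [([188.9, 275.8], 0.77)]
side wide_stand_board [([186.9, 279.1], 0.6)]
side wide_stand_pawl [([230.5, 265.0], 0.61)]
side narrow_stand_board [([168.7, 180.6], 0.9)]
side wide_stand_hinge [([202.1, 279.6], 0.76)]
top [ 0.502 -0.274  0.943] [[399.8, 0.0, 253.2], [0.0, 399.8, 182.6], [0.0, 0.0, 1.0]] [-0.00577945  0.          0.          0.          0.        ]
top wide_stand_grip [([204.9, 283.8], 0.61)]
top wide_stand_board [([203.8, 280.4], 0.6)]
top wide_stand_pawl [([86.0, 268.0], 0.66)]
top narrow_stand_board [([89.1, 269.4], 0.75)]
top wide_stand_hinge [([207.7, 275.4], 0.81), ([204.0, 281.5], 0.36)]
[[-5.51660631e-04  9.59253277e-01  2.82547068e-01 -7.63174306e-02]
 [ 3.46203734e-04 -2.82546911e-01  9.59253420e-01 -1.55104931e-01]
 [ 9.99999788e-01  6.27001197e-04 -1.76227059e-04 -2.66801555e-04]
 [ 0.00000000e+00  0.00000000e+00  0.00000000e+00  1.00000000e+00]]
wrist wide_stand_grip []
wrist wide_stand_board []
wrist wide_stand_pawl []
wrist narrow_stand_board []
wrist wide_stand_hinge []
```

View pics/side0.png

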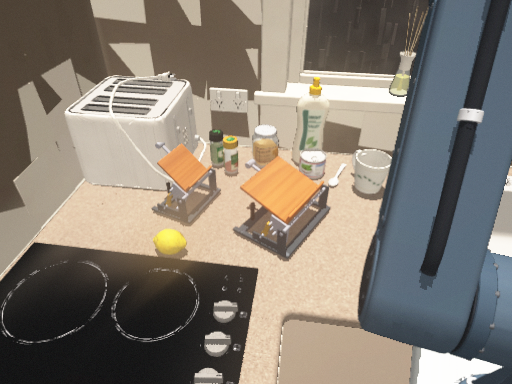

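View pics/top0.png

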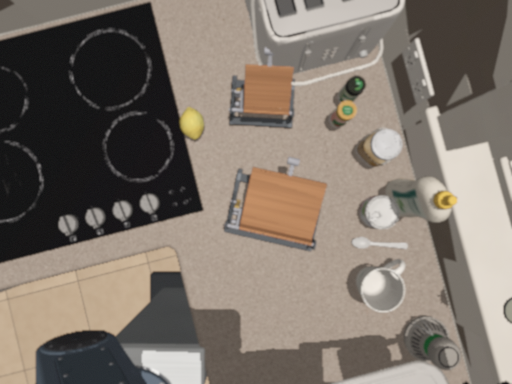

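```bash
python3 - <<'E'
import cv2
for n,(r0,r1,c0,c1) in {'side':(100,280,130,370),'top':(60,270,190,430)}.items():
    i=cv2.imread(f'pics/{n}0.png')[r0:r1,c0:c1]
    cv2.imwrite(f'pics/{n}0z.png',cv2.resize(i,None,fx=2.85,fy=2.85,interpolation=cv2.INTER_CUBIC)[:600,:800])
E
```

```text
(no output)
```

View pics/side0z.png

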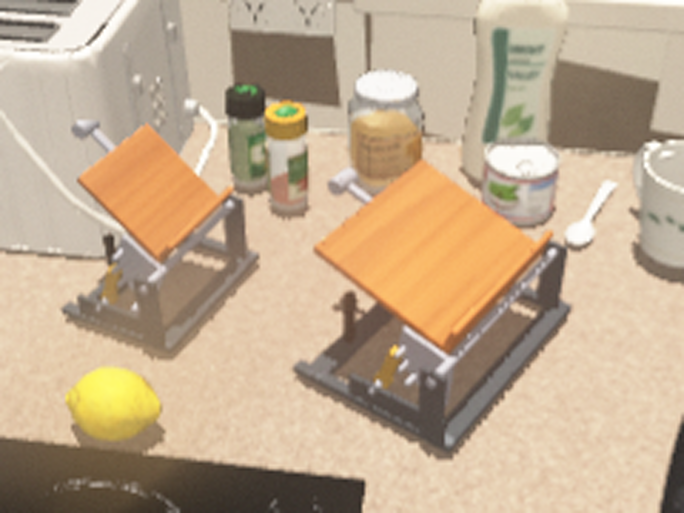

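View pics/top0z.png

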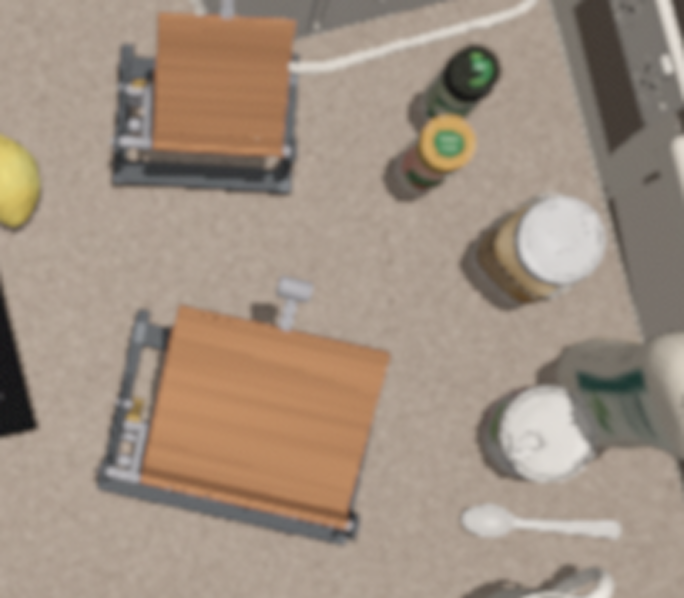

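```bash
cat > fit.py <<'E'
from h import *
from scipy.optimize import least_squares
C={n:robot.camera(n) for n in ['side','top']}
def proj(c,X): return cv2.projectPoints(np.array(X,float),cv2.Rodrigues(c['R'])[0],np.array(c['t'],float),np.array(c['K']),np.array(c['dist_coeffs']))[0][:,0]
z=2.85
pt={'top':np.array([[294,290],[179,306],[388,351]])/z+[190,60],'side':np.array([[343,180],[317,248],[424,162]])/z+[130,100]}
def pts(p):
    hx,hy,yaw,a=p; ux=np.array([np.cos(yaw),np.sin(yaw),0]);uy=np.array([-np.sin(yaw),np.cos(yaw),0]);uz=np.array([0,0,1.])
    r=np.cos(a)*ux+np.sin(a)*uz; n=-np.sin(a)*ux+np.cos(a)*uz; h=np.array([hx,hy,.062])
    return np.array([h+.172*r, h+.142*r+.08*uy+.004*n, h+.142*r-.08*uy+.004*n])
f=lambda p: np.concatenate([(proj(C[n],pts(p))-pt[n]).ravel() for n in pt])
for s in [(.5,-.3,y,.5) for y in (0,1.57,3.1,-1.57)]:
    r=least_squares(f,s); print(r.x.round(4),r.cost.round(2))
    if r.cost<100: print(pts(r.x).round(4)); print(f(r.x).round(1))
E
python3 fit.py
```

```text
[ 0.4169 -0.3209 -0.2072  0.3166] 2.97
[[ 0.5768 -0.3545  0.1155]
 [ 0.5642 -0.2701  0.11  ]
 [ 0.5313 -0.4267  0.11  ]]
[-0.2 -0.1 -0.6  0.2  1.1  0.9  0.1  1.3 -0.7 -0.4 -0.6 -1. ]
[ 0.4169 -0.3209 -0.2072  0.3166] 2.97
[[ 0.5768 -0.3545  0.1155]
 [ 0.5642 -0.2701  0.11  ]
 [ 0.5313 -0.4267  0.11  ]]
[-0.2 -0.1 -0.6  0.2  1.1  0.9  0.1  1.3 -0.7 -0.4 -0.6 -1. ]
[ 0.4169 -0.3209  6.076   0.3166] 2.97
[[ 0.5768 -0.3545  0.1155]
 [ 0.5642 -0.2701  0.11  ]
 [ 0.5313 -0.4267  0.11  ]]
[-0.2 -0.1 -0.6  0.2  1.1  0.9  0.1  1.3 -0.7 -0.4 -0.6 -1. ]
[ 0.4169 -0.3209 -0.2072  0.3166] 2.97
[[ 0.5768 -0.3545  0.1155]
 [ 0.5642 -0.2701  0.11  ]
 [ 0.5313 -0.4267  0.11  ]]
[-0.2 -0.1 -0.6  0.2  1.1  0.9  0.1  1.3 -0.7 -0.4 -0.6 -1. ]
```

```bash
cat > tri.py <<'E'
from fit import *
from scipy.spatial.transform import Rotation as R
o=robot.get_obs(); M=R.from_quat(o['tool_rot']).as_matrix(); print(M.round(3)); 
uy=np.array([.2057,.9786,0]); t=M.T@uy; print('stand y in tool',t.round(3),'turn about y deg', np.degrees(np.arctan2(t[0],t[2])), o['q'])
P={'ngrip':((225,5),(85,128)),'njar_top':((560,240),(388,85)),'green':((472,78),(245,92)),'orange':((447,143),(287,112)),'can':((542,432),(522,155))}
for k,(a,b) in P.items():
    A=np.array(a)/z+[190,60];B=np.array(b)/z+[130,100]
    r=least_squares(lambda X:np.concatenate([proj(C['top'],[X])[0]-A,proj(C['side'],[X])[0]-B]),[.6,-.3,.1]); print(k,r.x.round(3),r.cost.round(1))
E
python3 tri.py
```

```text
[ 0.4169 -0.3209 -0.2072  0.3166] 2.97
[[ 0.5768 -0.3545  0.1155]
 [ 0.5642 -0.2701  0.11  ]
 [ 0.5313 -0.4267  0.11  ]]
[-0.2 -0.1 -0.6  0.2  1.1  0.9  0.1  1.3 -0.7 -0.4 -0.6 -1. ]
[ 0.4169 -0.3209 -0.2072  0.3166] 2.97
[[ 0.5768 -0.3545  0.1155]
 [ 0.5642 -0.2701  0.11  ]
 [ 0.5313 -0.4267  0.11  ]]
[-0.2 -0.1 -0.6  0.2  1.1  0.9  0.1  1.3 -0.7 -0.4 -0.6 -1. ]
[ 0.4169 -0.3209  6.076   0.3166] 2.97
[[ 0.5768 -0.3545  0.1155]
 [ 0.5642 -0.2701  0.11  ]
 [ 0.5313 -0.4267  0.11  ]]
[-0.2 -0.1 -0.6  0.2  1.1  0.9  0.1  1.3 -0.7 -0.4 -0.6 -1. ]
[ 0.4169 -0.3209 -0.2072  0.3166] 2.97
[[ 0.5768 -0.3545  0.1155]
 [ 0.5642 -0.2701  0.11  ]
 [ 0.5313 -0.4267  0.11  ]]
[-0.2 -0.1 -0.6  0.2  1.1  0.9  0.1  1.3 -0.7 -0.4 -0.6 -1. ]
[[-0.969  0.     0.248]
 [-0.248  0.    -0.969]
 [-0.    -1.     0.   ]]
stand y in tool [-0.442  0.    -0.897] turn about y deg -153.75907117022751 [-1.49849315e+00  5.27479552e-01  1.43267813e+00  3.25782808e-05
  1.18143712e+00 -1.78517744e-01]
ngrip [ 0.781 -0.298  0.15 ] 18.0
njar_top [ 0.616 -0.553  0.104] 0.1
green [ 0.739 -0.488  0.101] 1.0
orange [ 0.689 -0.47   0.099] 0.1
can [ 0.472 -0.554  0.056] 0.3
```

```bash
python3 -m crank '[[[0,8.75,0,-0.01,0,-0.04,100],[0,8.75,0,-0.01,0,-0.04,100],[0,8.74,0,-0.01,0,-0.04,100],[0,0,0,-0.05,0,-0.01,100],[0,0,0,-0.05,0,-0.01,100]]]' 20
cat > rel.py <<'E'
from h import *
import sys
from scipy.spatial.transform import Rotation as R
yaw=-.2072; H=np.array([.4169,-.3209,.062])
ux=np.array([np.cos(yaw),np.sin(yaw),0]);uy=np.array([-np.sin(yaw),np.cos(yaw),0])
def rep():
    o=robot.get_obs(); M=R.from_quat(o['tool_rot']).as_matrix()
    g=np.array(o['position'])-.011*M[:,1]
    d=g-H; s=np.array([d@ux,d@uy,d[2]])
    print('t',round(float(o['time']),2),'grasp pt stand frame',s.round(4),'ang',round(float(np.arctan2(s[2],s[0])),3),'r',round(float(np.hypot(s[0],s[2])),4),'F',np.round(o['ft_force'],1),'w',round(float(o['grip_width']),4))
    t=M.T@uy; print('align',t.round(4),'turn need', np.degrees(np.arctan2(-t[0],-t[2])).round(2),'down',M[:,1].round(3),'q',np.round(o['q'],2))
    return o,M,s
if __name__=='__main__': rep()
E
python3 rel.py
```

```text
time: 1.72
position: [0.2759, -0.4848, 0.231]
tool_rot: [-0.074, -0.703, 0.704, 0.074]
ft_force: [0.3, -0.7, -0.3]
grip_width: 0.0874
t 1.73 grasp pt stand frame [-0.1043 -0.1894  0.18  ] ang 2.096 r 0.2081 F [ 0.3 -0.7 -0.3] w 0.0874
align [ 1.3e-03 -8.0e-04 -1.0e+00] turn need -0.07 down [ 0.    -0.001 -1.   ] q [-1.25  0.44  1.6  -0.    1.1   0.53]
```

```bash
python3 -m crank '[[[0,0,0,-0.045,0,-0.038,100],[0,0,0,-0.045,0,-0.038,100],[0,0,0,-0.045,0.01,-0.038,100],[0,0,0,-0.045,0.02,-0.038,100],[0,0,0,-0.045,0.02,-0.037,100]]]'
python3 rel.py
```

```text
time: 2.35
position: [0.536, -0.3455, 0.1804]
tool_rot: [-0.073, -0.703, 0.704, 0.073]
ft_force: [0.6, -0.8, 0.1]
grip_width: 0.087
t 2.35 grasp pt stand frame [0.1216 0.0005 0.1294] ang 0.816 r 0.1775 F [ 0.6 -0.8  0.1] w 0.087
align [-1.e-04 -8.e-04 -1.e+00] turn need 0.01 down [ 0.001 -0.001 -1.   ] q [-0.75  0.6   1.45 -0.    1.09  1.03]
```

```bash
python3 -m crank '[[[0,0,0,-0.03,0.0,0,100],[0,0,0,-0.013,0,0,100],[0,0,0,0,0,0,100],[0,0,0,0,0,0,100],[0,0,0,0,0,0,100]]]'
python3 rel.py
python3 - <<'E'
from h import *
for n in ['side','top','wrist']:
    c=robot.camera(n); save(c,n+'1.png')
    print(n,[(np.round(d['at'],1).tolist(),round(d['conf'],2)) for d in robot.spot_in(c,'wide_stand_grip')])
E
```

```text
time: 2.98
position: [0.575, -0.3556, 0.1809]
tool_rot: [0.073, 0.703, -0.703, -0.074]
ft_force: [-0.3, 0.1, -0.2]
grip_width: 0.0866
t 2.98 grasp pt stand frame [ 0.1619 -0.0014  0.1299] ang 0.676 r 0.2075 F [-0.3  0.1 -0.2] w 0.0866
align [ 1.5e-03  1.0e-04 -1.0e+00] turn need -0.08 down [-0.  0. -1.] q [-0.72  0.65  1.34 -0.    1.15  1.06]
side [([190.0, 277.5], 0.81)]
top [([186.1, 291.1], 0.81)]
wrist [([290.3, 250.6], 0.71)]
```

View pics/wrist1.png

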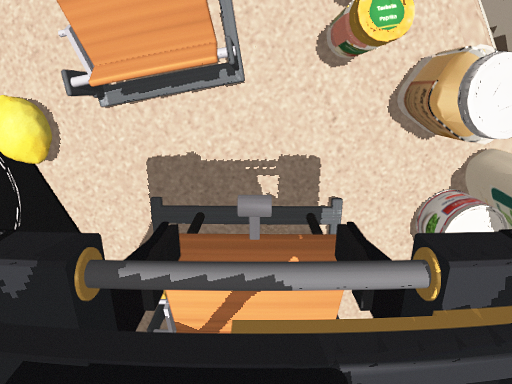

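View pics/side1.png

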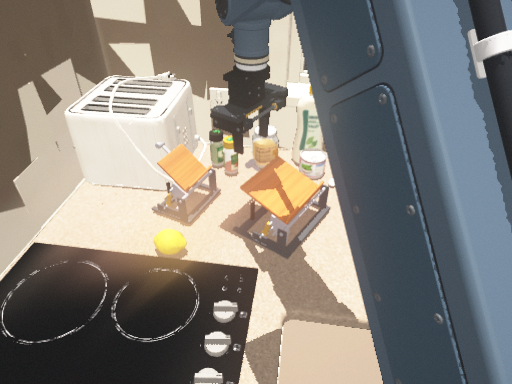

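```bash
python3 - <<'E'
from rel import *
o,M,s=rep(); c=robot.camera('wrist'); T=c['T_tool_cam']
W=np.eye(4);W[:3,:3]=M;W[:3,3]=o['position']; V=np.linalg.inv(W@T)
for a in (.3166,.335,.35,.37):
    g=H+.172*(np.cos(a)*ux)+[0,0,.172*np.sin(a)]
    print(a,cv2.projectPoints(g[None],cv2.Rodrigues(V[:3,:3])[0],V[:3,3],c['K'],c['dist_coeffs'])[0].ravel())
E
```

```text
t 3.27 grasp pt stand frame [ 0.1628 -0.0009  0.1297] ang 0.673 r 0.2081 F [0.  0.2 0.2] w 0.0869
align [ 3.e-04 -0.e+00 -1.e+00] turn need -0.02 down [ 0. -0. -1.] q [-0.72  0.65  1.34 -0.    1.15  1.06]
0.3166 [255.62844721 202.74595395]
0.335 [255.6103484  205.44500551]
0.35 [255.59547933 207.73747175]
0.37 [255.57550654 210.92463781]
```

```bash
python3 -m crank '[[[0,0,0,0,0.025,0,100],[0,0,0,0,0.025,0,100],[0,0,0,0,0.022,0,100],[0,0,0,0,0,0,60],[0,0,0,0,0,0,0]]]' 20
python3 rel.py;python3 -m crank '[[[0,0,0,0,0,0,0],[0,0,0,0,0,0,0],[0,0,0,0,0,0,0],[0,0,0,0,0,0,0],[0,0,0,0,0,0,0]]]' 20
python3 rel.py
python3 - <<'E'
from h import *
for n in ['side','wrist']:
    c=robot.camera(n); save(c,n+'2.png')
E
```

```text
time: 3.95
position: [0.5768, -0.3556, 0.1093]
tool_rot: [-0.074, -0.703, 0.704, 0.073]
ft_force: [0.5, -0.5, 0.4]
grip_width: 0.0741
t 3.95 grasp pt stand frame [ 0.1635 -0.001   0.0583] ang 0.343 r 0.1736 F [ 0.5 -0.5  0.4] w 0.0741
align [-1.e-04 -7.e-04 -1.e+00] turn need 0.0 down [ 0.001 -0.001 -1.   ] q [-0.72  0.74  1.39  0.    1.02  1.06]
time: 4.58
position: [0.5764, -0.354, 0.1085]
tool_rot: [0.074, 0.704, -0.702, -0.073]
ft_force: [3.5, 8.8, 1.3]
grip_width: 0.0251
t 4.58 grasp pt stand frame [0.1629 0.0004 0.0575] ang 0.339 r 0.1728 F [3.5 8.8 1.3] w 0.0251
align [ 0.0011  0.0029 -1.    ] turn need -0.06 down [ 0.     0.003 -1.   ] q [-0.72  0.74  1.39  0.    1.02  1.06]
```

View pics/wrist2.png

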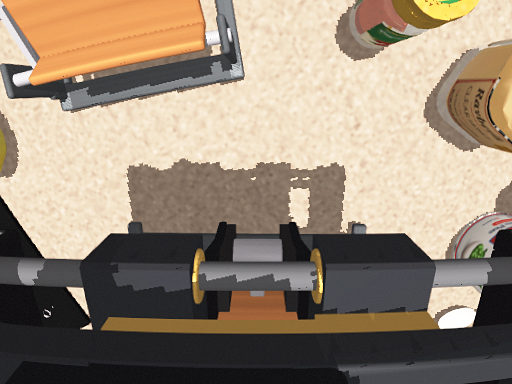

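View pics/side2.png

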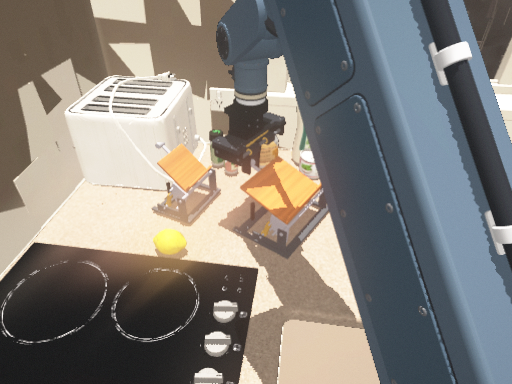

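```bash
python3 - <<'E'
import numpy as np
a=np.linspace(.339,1.45,21);p=.1722*np.c_[-np.cos(a),-np.sin(a)]
print(np.c_[a[1:],np.diff(p,axis=0)].round(4))
E
```

```text
[[ 3.9460e-01  3.4000e-03 -8.9000e-03]
 [ 4.5010e-01  3.9000e-03 -8.7000e-03]
 [ 5.0560e-01  4.4000e-03 -8.5000e-03]
 [ 5.6120e-01  4.9000e-03 -8.2000e-03]
 [ 6.1680e-01  5.3000e-03 -8.0000e-03]
 [ 6.7230e-01  5.7000e-03 -7.6000e-03]
 [ 7.2790e-01  6.2000e-03 -7.3000e-03]
 [ 7.8340e-01  6.6000e-03 -7.0000e-03]
 [ 8.3900e-01  6.9000e-03 -6.6000e-03]
 [ 8.9450e-01  7.3000e-03 -6.2000e-03]
 [ 9.5000e-01  7.6000e-03 -5.8000e-03]
 [ 1.0056e+00  7.9000e-03 -5.3000e-03]
 [ 1.0612e+00  8.2000e-03 -4.9000e-03]
 [ 1.1167e+00  8.5000e-03 -4.4000e-03]
 [ 1.1722e+00  8.7000e-03 -4.0000e-03]
 [ 1.2278e+00  8.9000e-03 -3.5000e-03]
 [ 1.2834e+00  9.1000e-03 -3.0000e-03]
 [ 1.3389e+00  9.2000e-03 -2.5000e-03]
 [ 1.3944e+00  9.4000e-03 -1.9000e-03]
 [ 1.4500e+00  9.5000e-03 -1.4000e-03]]
```

```bash
python3 -m crank '[[[0,0,0,0.0034,-0.0089,-0.0005,0],[0,0,0,0.0039,-0.0087,-0.0005,0],[0,0,0,0.0044,-0.0085,0,0],[0,0,0,0.0049,-0.0082,0,0],[0,0,0,0.0053,-0.008,0,0]]]' 20
python3 rel.py
```

```text
time: 5.3
position: [0.5549, -0.3487, 0.1515]
tool_rot: [0.073, 0.704, -0.703, -0.073]
ft_force: [2.9, 5.1, -2.2]
grip_width: 0.0237
t 5.3 grasp pt stand frame [0.1408 0.0012 0.1005] ang 0.62 r 0.173 F [ 2.9  5.1 -2.2] w 0.0237
align [ 3.0e-04  1.6e-03 -1.0e+00] turn need -0.01 down [ 0.001  0.001 -1.   ] q [-0.73  0.66  1.42  0.    1.06  1.05]
```

```bash
python3 -m crank '[[[0,0,0,0.0057,-0.0076,-0.0005,0],[0,0,0,0.0062,-0.0073,0,0],[0,0,0,0.0066,-0.007,0,0],[0,0,0,0.0069,-0.0066,0,0],[0,0,0,0.0073,-0.0062,0,0]]]' 20
python3 rel.py
```

```text
time: 5.92
position: [0.523, -0.3418, 0.1864]
tool_rot: [0.074, 0.704, -0.703, -0.073]
ft_force: [3.8, 4.8, -1.0]
grip_width: 0.0236
t 5.92 grasp pt stand frame [0.1081 0.0014 0.1354] ang 0.897 r 0.1732 F [ 3.8  4.8 -1. ] w 0.0236
align [ 3.0e-04  1.1e-03 -1.0e+00] turn need -0.02 down [ 0.001  0.001 -1.   ] q [-0.76  0.58  1.48  0.    1.09  1.02]
```

```bash
python3 -m crank '[[[0,0,0,0.0076,-0.0058,0,0],[0,0,0,0.0079,-0.0053,0,0],[0,0,0,0.0082,-0.0049,0,0],[0,0,0,0.0085,-0.0044,0,0],[0,0,0,0.0087,-0.004,0,0]]]' 20
python3 rel.py
```

```text
time: 6.55
position: [0.483, -0.3331, 0.2109]
tool_rot: [0.074, 0.704, -0.703, -0.073]
ft_force: [3.5, 4.7, 0.9]
grip_width: 0.0237
t 6.55 grasp pt stand frame [0.0672 0.0017 0.1599] ang 1.173 r 0.1735 F [3.5 4.7 0.9] w 0.0237
align [ 4.0e-04  1.6e-03 -1.0e+00] turn need -0.02 down [ 0.001  0.001 -1.   ] q [-0.8   0.5   1.55  0.    1.09  0.98]
```

```bash
python3 -m crank '[[[0,0,0,0.0089,-0.0035,0,0],[0,0,0,0.0091,-0.003,0,0],[0,0,0,0.0092,-0.0022,0,0],[0,0,0,0.0094,-0.0017,0,0],[0,0,0,0.0095,-0.0012,0,0]]]' 20
python3 rel.py
python3 - <<'E'
from h import *
for n in ['side','top']:
    c=robot.camera(n); save(c,n+'3.png')
    i=c['img'][:,:,::-1]
    i= i[140:290,200:360] if n=='side' else i[130:280,190:350]
    cv2.imwrite(f'pics/{n}3z.png',cv2.resize(i,None,fx=4,fy=4,interpolation=cv2.INTER_CUBIC))
    print([(np.round(d['at'],1).tolist(),round(d['conf'],2)) for d in robot.spot_in(c,'wide_stand_pawl')])
E
```

```text
time: 7.18
position: [0.4382, -0.3234, 0.2232]
tool_rot: [0.074, 0.704, -0.703, -0.073]
ft_force: [3.3, 7.4, 5.8]
grip_width: 0.0236
t 7.17 grasp pt stand frame [0.0213 0.0019 0.1722] ang 1.448 r 0.1735 F [3.3 7.4 5.8] w 0.0236
align [ 6.0e-04  1.9e-03 -1.0e+00] turn need -0.04 down [ 0.002  0.001 -1.   ] q [-0.84  0.43  1.64  0.    1.07  0.93]
[([228.7, 262.7], 0.59)]
[]
```

View pics/side3z.png

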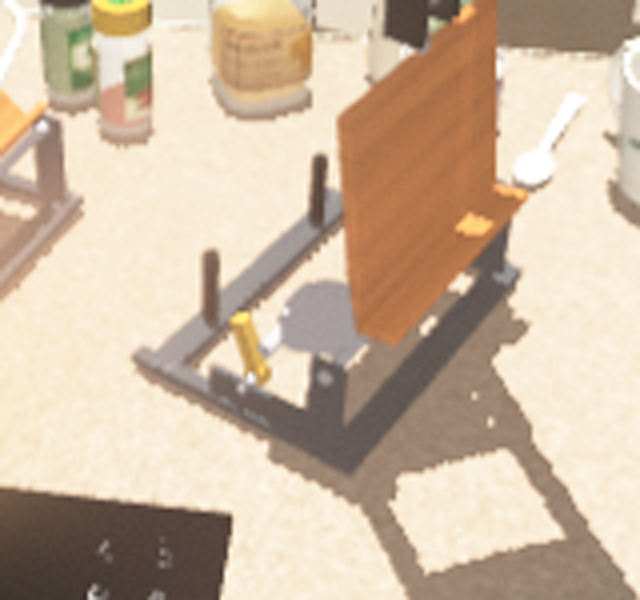

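View pics/top3z.png

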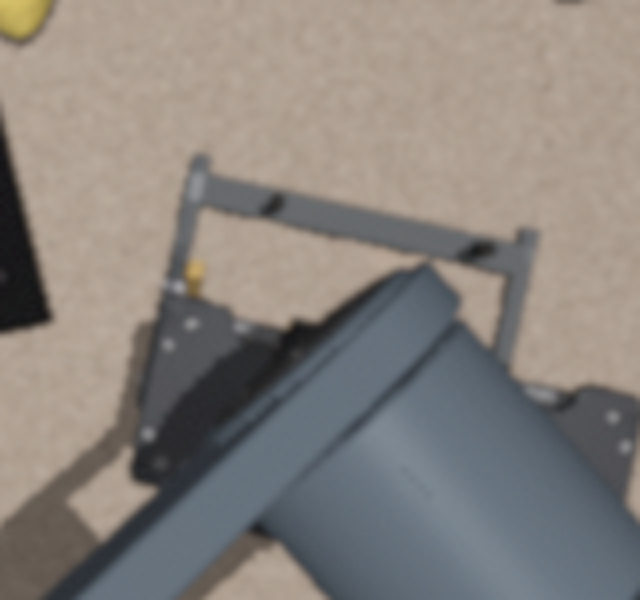

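```bash
python3 - <<'E'
import numpy as np
a=np.linspace(1.448,.0,26);p=.1732*np.c_[-np.cos(a),-np.sin(a)]
print(np.c_[a[1:],np.diff(p,axis=0)].round(4))
E
```

```text
[[ 1.3901e+00 -9.9000e-03  1.5000e-03]
 [ 1.3322e+00 -9.8000e-03  2.1000e-03]
 [ 1.2742e+00 -9.7000e-03  2.7000e-03]
 [ 1.2163e+00 -9.5000e-03  3.2000e-03]
 [ 1.1584e+00 -9.3000e-03  3.8000e-03]
 [ 1.1005e+00 -9.1000e-03  4.3000e-03]
 [ 1.0426e+00 -8.8000e-03  4.8000e-03]
 [ 9.8460e-01 -8.5000e-03  5.3000e-03]
 [ 9.2670e-01 -8.2000e-03  5.8000e-03]
 [ 8.6880e-01 -7.8000e-03  6.3000e-03]
 [ 8.1090e-01 -7.5000e-03  6.7000e-03]
 [ 7.5300e-01 -7.1000e-03  7.1000e-03]
 [ 6.9500e-01 -6.6000e-03  7.5000e-03]
 [ 6.3710e-01 -6.2000e-03  7.9000e-03]
 [ 5.7920e-01 -5.7000e-03  8.2000e-03]
 [ 5.2130e-01 -5.2000e-03  8.5000e-03]
 [ 4.6340e-01 -4.7000e-03  8.8000e-03]
 [ 4.0540e-01 -4.2000e-03  9.1000e-03]
 [ 3.4750e-01 -3.7000e-03  9.3000e-03]
 [ 2.8960e-01 -3.1000e-03  9.5000e-03]
 [ 2.3170e-01 -2.6000e-03  9.7000e-03]
 [ 1.7380e-01 -2.0000e-03  9.8000e-03]
 [ 1.1580e-01 -1.4000e-03  9.9000e-03]
 [ 5.7900e-02 -9.0000e-04  1.0000e-02]
 [ 0.0000e+00 -3.0000e-04  1.0000e-02]]
```

```bash
python3 -m crank '[[[0,0,0,-0.0099,0.0015,0,0],[0,0,0,-0.0098,0.0021,-0.0005,0],[0,0,0,-0.0097,0.0027,0,0],[0,0,0,-0.0095,0.0032,0,0],[0,0,0,-0.0093,0.0038,0,0]]]' 20
python3 rel.py
```

```text
time: 8.0
position: [0.4848, -0.3335, 0.2093]
tool_rot: [0.073, 0.704, -0.703, -0.073]
ft_force: [1.4, 4.3, 2.9]
grip_width: 0.0236
t 8.0 grasp pt stand frame [0.069  0.0017 0.1583] ang 1.16 r 0.1727 F [1.4 4.3 2.9] w 0.0236
align [ 0.e+00  6.e-04 -1.e+00] turn need -0.0 down [-0.001  0.001 -1.   ] q [-0.79  0.5   1.55  0.    1.09  0.99]
```

```bash
python3 -m crank '[[[0,0,0,-0.0091,0.0043,0,0],[0,0,0,-0.0088,0.0048,0,0],[0,0,0,-0.0085,0.0053,0,0],[0,0,0,-0.0082,0.0058,0,0],[0,0,0,-0.0078,0.0063,0,0]]]' 20
python3 rel.py
```

```text
time: 8.62
position: [0.5269, -0.3426, 0.1812]
tool_rot: [0.073, 0.703, -0.703, -0.073]
ft_force: [1.3, 3.9, -0.6]
grip_width: 0.0239
t 8.62 grasp pt stand frame [0.1121 0.0014 0.1302] ang 0.86 r 0.1718 F [ 1.3  3.9 -0.6] w 0.0239
align [-1.e-04  3.e-04 -1.e+00] turn need 0.01 down [-0.001  0.    -1.   ] q [-0.75  0.59  1.47 -0.    1.08  1.02]
```

```bash
python3 - <<'E'
from h import *
c=robot.camera('side')
i=c['img'][:,:,::-1][140:290,200:360]
cv2.imwrite('pics/side4z.png',cv2.resize(i,None,fx=4,fy=4,interpolation=cv2.INTER_CUBIC))
E
```

```text
(no output)
```

View pics/side4z.png

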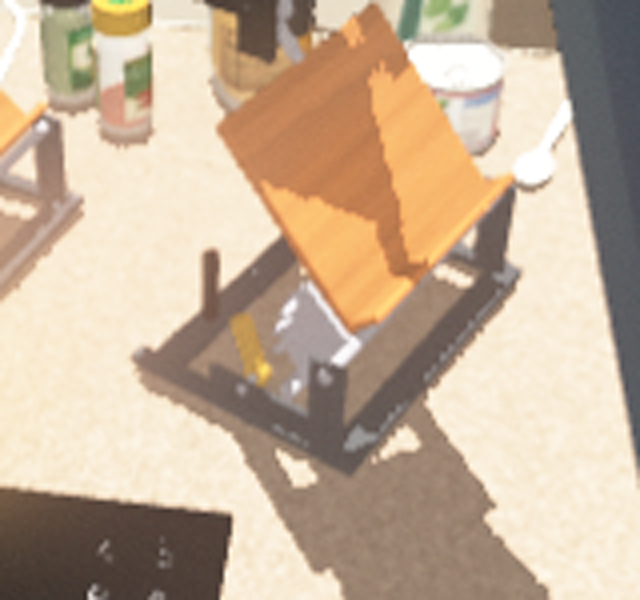

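The pawl (crop 240–265, 315–380) still leans back and is clear of the pins, with the board at about 0.86 rad, below the last notch. I'll keep lowering.

```bash
python3 -m crank '[[[0,0,0,-0.0075,0.0067,0,0],[0,0,0,-0.0071,0.0071,0,0],[0,0,0,-0.0066,0.0075,0,0],[0,0,0,-0.0062,0.0079,0,0],[0,0,0,-0.0057,0.0082,0,0]]]' 20
python3 rel.py
```

```text
time: 9.3
position: [0.5586, -0.3494, 0.1432]
tool_rot: [0.072, 0.704, -0.703, -0.074]
ft_force: [-2.0, 3.5, -1.5]
grip_width: 0.024
t 9.3 grasp pt stand frame [0.1445 0.0012 0.0922] ang 0.568 r 0.1714 F [-2.   3.5 -1.5] w 0.024
align [-2.e-04  3.e-04 -1.e+00] turn need 0.01 down [-0.002  0.001 -1.   ] q [-0.73  0.67  1.42 -0.    1.05  1.05]
```

```bash
python3 -m crank '[[[0,0,0,-0.0052,0.0085,0,0],[0,0,0,-0.0047,0.0088,0,0],[0,0,0,-0.0042,0.0091,0,0],[0,0,0,-0.0037,0.0093,0,0],[0,0,0,-0.0031,0.0095,0,0]]]' 20
python3 rel.py
```

```text
time: 9.93
position: [0.5786, -0.3538, 0.0981]
tool_rot: [0.072, 0.703, -0.703, -0.074]
ft_force: [-3.8, 2.8, -1.9]
grip_width: 0.0237
t 9.93 grasp pt stand frame [0.1651 0.0011 0.0471] ang 0.278 r 0.1717 F [-3.8  2.8 -1.9] w 0.0237
align [-2.e-04  2.e-04 -1.e+00] turn need 0.01 down [-0.003  0.001 -1.   ] q [-0.71  0.75  1.39 -0.    1.    1.07]
```

```bash
python3 -m crank '[[[0,0,0,-0.002,0.0095,0,0],[0,0,0,-0.0015,0.0095,0,0],[0,0,0,-0.001,0.009,0,0],[0,0,0,-0.0005,0.009,0,0],[0,0,0,0,0.005,0,0]]]' 20
python3 rel.py
```

```text
time: 10.55
position: [0.5851, -0.3552, 0.0568]
tool_rot: [-0.074, -0.703, 0.704, 0.073]
ft_force: [-1.9, 2.6, -0.5]
grip_width: 0.0241
t 10.55 grasp pt stand frame [0.1717 0.001  0.0058] ang 0.034 r 0.1718 F [-1.9  2.6 -0.5] w 0.0241
align [ 2.e-04 -5.e-04 -1.e+00] turn need -0.01 down [ 0.001 -0.001 -1.   ] q [-0.71  0.81  1.39  0.    0.93  1.07]
```

```bash
python3 -m crank '[[[0,0,0,0,0.002,0,0],[0,0,0,0,0.002,0,0],[0,0,0,0,0.002,0,0],[0,0,0,0,0,0,0],[0,0,0,0,0,0,0]]]' 20
python3 rel.py
```

```text
time: 11.18
position: [0.5852, -0.3552, 0.0531]
tool_rot: [-0.074, -0.703, 0.704, 0.072]
ft_force: [-2.7, 4.5, 6.6]
grip_width: 0.024
t 11.18 grasp pt stand frame [0.1717 0.001  0.0021] ang 0.012 r 0.1718 F [-2.7  4.5  6.6] w 0.024
align [-1.e-04 -9.e-04 -1.e+00] turn need 0.0 down [ 0.002 -0.001 -1.   ] q [-0.71  0.82  1.39  0.    0.93  1.07]
```

```bash
python3 -m crank '[[[0,0,0,0,0,0,50],[0,0,0,0,0,0,70],[0,0,0,0,0,0,70],[0,0,0,0,0,0,70],[0,0,0,0,0,0,70]]]' 20
python3 rel.py
```

```text
time: 11.8
position: [0.5845, -0.3549, 0.051]
tool_rot: [-0.073, -0.703, 0.703, 0.073]
ft_force: [-0.3, -0.1, 0.3]
grip_width: 0.059
t 11.8 grasp pt stand frame [0.171  0.0012 0.    ] ang 0.0 r 0.171 F [-0.3 -0.1  0.3] w 0.059
align [-0.e+00 -1.e-04 -1.e+00] turn need 0.0 down [ 0. -0. -1.] q [-0.71  0.82  1.39 -0.    0.93  1.07]
```

```bash
python3 -m crank '[[[0,0,0,0,-0.02,0,70],[0,0,0,0,-0.03,0,70],[0,0,0,0,-0.04,0,70],[0,0,0,0,-0.04,0,70],[0,0,0,0,-0.03,0,70]]]' 20
python3 -m crank '[[[0,0,0,0.04,0,0.03,70],[0,0,0,0.04,0,0.03,70],[0,0,0,0.04,0,0.03,70],[0,0,0,0.04,0,0.03,70],[0,0,0,0,0,0,70]]]' 20
python3 rel.py
python3 - <<'E'
from h import *
for n in ['side','top']:
    c=robot.camera(n)
    i=c['img'][:,:,::-1]
    i=i[100:280,130:370] if n=='side' else i[60:270,190:430]
    cv2.imwrite(f'pics/{n}5z.png',cv2.resize(i,None,fx=2.85,fy=2.85,interpolation=cv2.INTER_CUBIC))
E
```

```text
time: 12.42
position: [0.5852, -0.3554, 0.2151]
tool_rot: [-0.074, -0.702, 0.704, 0.072]
ft_force: [-0.6, -0.3, -0.2]
grip_width: 0.0605
time: 13.05
position: [0.4005, -0.4412, 0.2127]
tool_rot: [-0.075, -0.703, 0.704, 0.075]
ft_force: [0.7, -0.1, 0.1]
grip_width: 0.061
t 13.05 grasp pt stand frame [ 0.0087 -0.121   0.1617] ang 1.517 r 0.162 F [ 0.7 -0.1  0.1] w 0.061
align [ 0.0047 -0.0016 -1.    ] turn need -0.27 down [ 0.    -0.002 -1.   ] q [-1.02  0.51  1.53 -0.    1.1   0.76]
```

View pics/side5z.png

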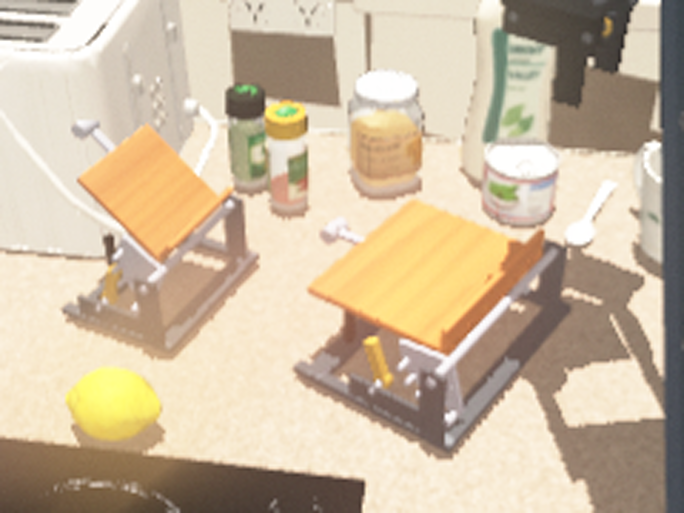

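View pics/top5z.png

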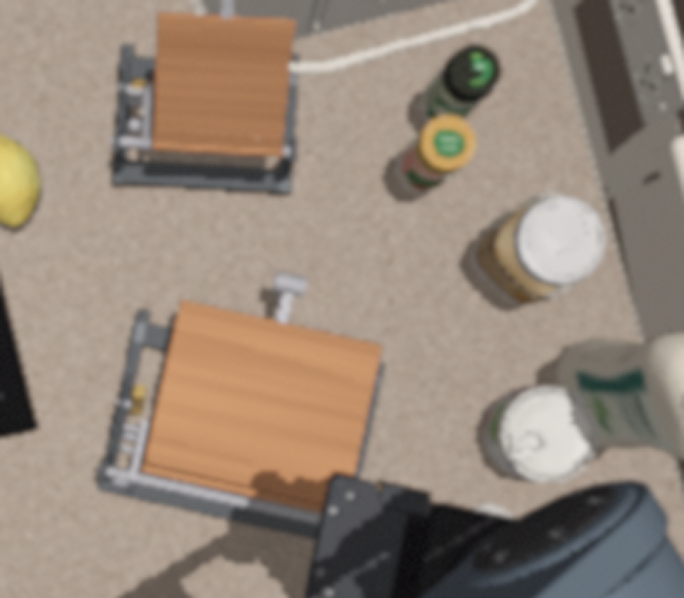

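```bash
sed -e "s/\[\[294,290\],\[179,306\],\[388,351\]\]/[[290,286],[182,301],[382,346]]/; s/\[\[343,180\],\[317,248\],\[424,162\]\]/[[337,232],[311,290],[413,200]]/" fit.py > fit2.py; cat >> fit2.py <<'E'
r=least_squares(lambda q:f([.4169,-.3209,-.2072,q[0]]),[.1]);print('a',r.x,r.cost)
E
python3 fit2.py | tail -1; python3 rel.py
```

```text
a [-0.01968788] 1.619320508306512
t 13.25 grasp pt stand frame [ 0.0119 -0.1183  0.1609] ang 1.497 r 0.1613 F [ 0.1  0.4 -0.9] w 0.0611
align [-1.e-03 -6.e-04 -1.e+00] turn need 0.06 down [ 0.001 -0.001 -1.   ] q [-1.01  0.51  1.53  0.    1.1   0.76]
```

The board measures flat (−0.02 rad in a fit with the same small bias as the first one), the robot touches nothing, and the narrow stand looks unchanged. I'm handing in.

```bash
python3 -c "
from rig import robot
print(robot.hand_in())"
```

```text
the job is handed in; nothing more can be done
None
```

The wide stand is folded flat and handed in at about 13 s of the 35 s allowed; the hand-in gives no verdict.

I pinched the wide board's grip and raised it from its first notch (about 0.34 rad) to about 1.45 rad. The side picture there showed the pawl tipped backwards. I then lowered the board at about 0.5 rad/s until it rested (about 7 N upward at the wrist), opened the fingers and backed away.

Last checks:
- **Wide board:** the fit to the pictures gave −0.02 rad. The true flat angle is 0, so this fits its small bias; the first fit also read about 0.02 low.
- **Pawl:** it still leans back.
- **Narrow stand:** its board and grip look the same as in the first pictures. I did not measure its angle.
- **Contact:** the gripper is clear and the wrist force is close to zero, under 1 N.

No check failed.

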